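Set up the snap punch: hang the folded pattern, hold the punch in the guide

TASK

Someone left the folded orange pattern sitting over the green punch guide: lift it off and hang it astride the bar of the rail, so that it hangs there by itself. Then take the red-handled punch from the rack, lower its rod through the guide's hole from above without touching the guide, and finish while still holding it there, upright and centred in the hole, its tip about 15 mm above the brass snap and touching nothing. Leave the other tools and things where they are.

Things in the scene. Friction and masses are not known exactly. Their poses are not given: they have to be found in the camera images.
- pattern: Folded orange board pattern, an upside-down U, 70 g: flat fold 52 mm wide (x), 60 long (y), 4 thick; two legs 4 mm thick hang 50 mm below the fold's underside at x = -24 and +24 mm (44 mm clear between, y ends open). Origin: middle of the fold's underside; z up. At the start it sits astride the guide's arm, over the hole, its y along the arm. Grip it across the legs from above.
- guide: Fixed punch guide: green base 100 x 165 mm, 12 thick; green column 45 x 40 mm centred at y = +95 mm, 112 high; level arm 36 mm wide (x) from the column along -y to y = -30 mm, underside at 90 mm, top at 115 mm, bare steel round the hole. Origin: on the work surface under the hole's axis; z up.
- guide_bore (a point): Centre of the top mouth of the guide's hole, 115 mm above the surface, level with the arm's top. The hole is upright, 20 mm across, right through the 25 mm thick arm. Axes as the guide.
- guide_snap (a point): Top centre of the brass snap (16 mm across, 4 mm high) on the steel anvil (44 mm across) straight under the hole, 26 mm above the surface and 64 mm below the arm's underside. Axes as the guide.
- rail: Fixed rail: a horizontal round bar, 12 mm thick, 220 mm long, along its own y, its centre 200 mm above the surface, on an upright post at each end. Origin on the surface under the bar's middle.
- rail_mid (a point): Middle of the bar, on its centre line; y along the bar, z up.
- rack: Fixed wooden tool rack: a board 60 mm (x) by 190 mm (y), its top 105 mm above the surface, with three 16 mm through holes at y = -65, 0 and +65 mm, in which three tools stand, their handles above the board. Origin on the surface under its middle.
- punch: Punch, about 120 g, upright in any one of the rack's holes: red round handle 24 mm thick, 60 high, above a steel rod 8 mm thick, 95 long. Origin: on the axis at the handle's underside, which rests on the rack's top (105 mm up); z towards the handle, so the tip is at z = -95 mm.
- punch_tip (a point): Centre of the rod's lower end, 95 mm below the handle's underside.
- awl_wood: Bystander: awl with a light wooden handle of the same size as the punch's (24 x 60 mm) and a 90 mm blade, in another hole of the rack. Origin at the handle's underside.
- awl_blue: Bystander: awl with a blue handle of the same size (24 x 60 mm) and a 90 mm blade, in another hole of the rack. Origin at the handle's underside.
- glue: Bystander: blue glue bottle with a conical top, 60 mm across, 140 mm high, loose. Origin under its centre.
- jar: Bystander: white open cup, 70 mm across, 80 mm high, loose. Origin under its centre.
- hammer: Bystander: hammer lying on the table beyond the guide, 260 mm long. Origin under its middle.
- iron: Bystander: heavy dark flat iron with a wooden handle on top, about 150 mm long, 80 mm wide and 103 mm high. Origin under its middle.

How it is judged:
By the outcome, as a careful person would: the job done as asked, in the order asked, and still so for the second after the job is handed in, while the arm keeps its last pose, push and grip.
It also fails if it takes over 54 s, if anything falls off the work surface, if the arm or the gripper's body presses on something with over 40 N, if the wrist force passes 120 N, or if a joint passes its speed limit or range.

ROBOT

A 6-joint arm with a two-finger parallel gripper is mounted at the origin on the work surface. World frame = base frame: x ahead of the robot, y to its left, z up, the work surface at z = 0. Lengths are in m, angles in degrees, forces in N, time in s.
With the tool pointing down it reaches from about 0.35 to 0.875 m from the base axis. Payload 4.2 kg.
Tool frame: the origin (TCP) lies between the finger pads; the fingertips stand 17 mm ahead of it and the grasp point (between the pads) lies 2 mm behind it; z points along the fingers, y is the line along which they close (so a half turn about z gives the same grasp; the last joint's range is limited). The gripper opens to 87 mm and grips with 3 to 60 N. Pads are 19 mm wide; open, the fingers measure 117 mm over their backs; the gripper's body (75 mm by 190 mm) begins 51 mm behind the grasp point.
Start: joints at [88.041, 22.042, 0.453, 0, -68.411, -14.817], TCP at [0.18, 0.598, 0.24] pointing down, gripper open.
Joint ranges: [-179.83, 179.83], [-69.29, 118.12], [-61.27, 80.66], [-181.25, 117.63], [-171.15, -9.14], [-177.46, 177.46]. Speed limits (degrees/s): [159.86, 159.86, 180, 180, 180, 180].

INTERFACE

Orientations are given as a 3x3 rotation matrix whose columns are the frame's x, y, z axes.
In Python, from bench import bot, vision, kin, read_time_s, read_q, read_qvel, read_tau, read_ee_pos, read_tool_rot, read_ft_force, read_wrist_torque, read_width, read_finger_force gives the robot as it stands (bot), with the cameras (vision), the kinematics (kin) and the readings as plain functions. Calls block until the motion is done:
- bot.move_to(position, orientation): joint-space move of the TCP to a pose.
- bot.move_linear(position, attitude=None, speed=0.15, stop_force=None): straight line of the TCP; attitude=None keeps the orientation; speed is the mean speed in m/s. With stop_force (N) it stops when the force on the tool has changed by that much, and returns True; else False.
- bot.movej(angles): joint-space move.
- bot.move_gripper(opening, effort=None): opening from 0.0 (shut) to 1.0 (fully open); effort is the grip in N (None keeps the last); returns when the fingers have stopped.
- bot.sleep(seconds).
- kin.ik(position, orientation): joint angles nearest the present ones, or None.
- vision.grab_frame(name): name is "scene" or "top" or "wrist"; returns a dict with "img" (420x560x3 uint8, blue, green, red), "z_map" (420x560 float32, m along the optical axis (not along the pixel's ray), 0 where there is no reading), "K" (3x3 intrinsics, pixels), "extrinsics" (4x4, takes a point from camera to world coordinates); the wrist camera has in their place "hand_eye" (4x4, takes a point from camera to tool coordinates, whose origin is the TCP and whose axes are the flange's). Camera axes: x right, y up, looking along -z (the intrinsics and any distortion apply to the point x, -y, -z); pixel columns grow to the right and rows downward; lengths in m; the calibration is good to about 2 mm. The wrist camera is an equidistant fisheye: a pixel r from the principal point sees the ray r / f radians off the axis. A picture is of the moment at which its call begins: read the wrist's pose just before it.
A pose or a line that the arm cannot do raises bot.IKError and nothing moves.
- bot.job_done(): hands the job in; it is judged then, once.
Readings, each from a call of its own:
- read_time_s(): time.
- read_q(): joint angles.
- read_qvel(): joint speeds.
- read_tau(): joint torques, N m.
- read_ee_pos(): TCP position.
- read_tool_rot(): TCP orientation.
- read_ft_force(): force on the tool from outside, world axes, zero at the start.
- read_wrist_torque(): the same for the moment, N m.
- read_width(): opening from 0.0 (shut) to 1.0 (fully open).
- read_finger_force(): force on a finger pad.
Only numpy, scipy, OpenCV 4.12 (cv2) and the standard library are available. Lean on these libraries where they do the work, as an engineer would, in place of code of your own. Each camera call takes 0.05 s, during which the arm holds its last target. There are 200 camera calls.

## Working session

There is one attempt and no reset: what is moved stays moved. The work goes in short steps, each a Python script; the robot and the scene stay as the last script left them, time stands still between calls to the robot, and variables do not carry over. Pictures are saved under pics/ and viewed, at most 10 in all, crops included, and the job is handed in when it is done.

```bash
mkdir -p pics; ls; cat > h.py <<'E'
import numpy as np, cv2
from bench import bot, vision, kin, read_time_s, read_q, read_qvel, read_tau, read_ee_pos, read_tool_rot, read_ft_force, read_wrist_torque, read_width, read_finger_force
def world(f,u,v,z=None):
    """pixel -> world using depth map"""
    K=f["K"];z=f["z_map"][v,u] if z is None else z
    p=np.array([(u-K[0,2])/K[0,0]*z,-(v-K[1,2])/K[1,1]*z,-z,1.])
    return (f["extrinsics"]@p)[:3]
def cloud(f):
    K=f["K"];z=f["z_map"];v,u=np.indices(z.shape)
    P=np.stack([(u-K[0,2])/K[0,0]*z,-(v-K[1,2])/K[1,1]*z,-z,np.ones_like(z)],-1)@f["extrinsics"].T
    P=P[...,:3];P[z<=0]=np.nan
    return P
E
python3 - <<'E'
from h import *
import pickle
fs={}
for n in("scene","top"):
    f=vision.grab_frame(n);fs[n]=f;cv2.imwrite(f"pics/{n}0.png",f["img"]);print(n,[k for k in f],f["K"].tolist(),np.round(f["extrinsics"],3).tolist(),(f["z_map"]>0).mean())
    if "dist" in f: print(f["dist"])
pickle.dump(fs,open("f0.pkl","wb"))
print(read_time_s(),read_tool_rot(), read_ee_pos())
E
```

```text
bench.py
pics
scene ['img', 'z_map', 'K', 'extrinsics'] [[396.01869700316405, 0.0, 285.5131593909166], [0.0, 396.01869700316405, 211.7886000223592], [0.0, 0.0, 1.0]] [[0.339, -0.71, 0.617, 1.19], [0.941, 0.244, -0.236, -0.172], [0.018, 0.66, 0.751, 0.803], [0.0, 0.0, 0.0, 1.0]] 0.9961522108843538
top ['img', 'z_map', 'K', 'extrinsics'] [[507.85510683967647, 0.0, 275.0422894137621], [0.0, 507.85510683967647, 206.84751695911464], [0.0, 0.0, 1.0]] [[0.023, 0.989, -0.144, 0.449], [-1.0, 0.021, -0.021, 0.01], [-0.017, 0.145, 0.989, 1.394], [0.0, 0.0, 0.0, 1.0]] 0.9959863945578231
0.1 [[ 9.57413321e-01 -2.88720509e-01 -4.47179539e-04]
 [-2.88720828e-01 -9.57411403e-01 -1.92087492e-03]
 [ 1.26461195e-04  1.96818128e-03 -9.99998055e-01]] [0.18022372 0.59792974 0.23858172]
```

View pics/scene0.png

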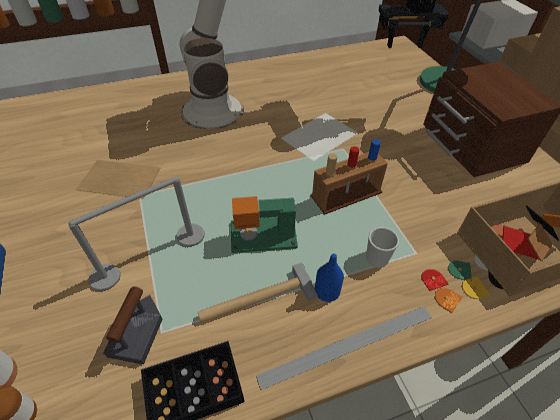

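View pics/top0.png

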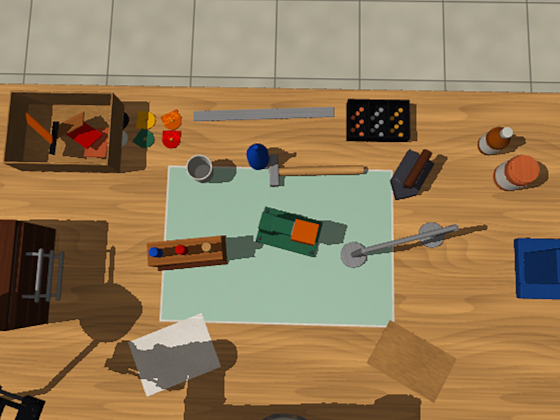

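The scene picture shows the orange pattern at (246,210) on the guide, the rail bar from (75,225) to (178,182), and the red punch at (353,157) in the middle hole. In the top picture the pattern is at (305,232), the red handle at (180,250) and the rail runs (353,255)-(432,235).

```bash
python3 - <<'E'
from h import *
import pickle
fs=pickle.load(open("f0.pkl","rb"))
roi={"scene":{"orange":(225,190,265,230),"red":(340,140,365,172),"rail":(66,172,190,240),"rack":(305,140,390,215),"guide":(225,190,302,252)},
"top":{"orange":(285,212,325,250),"red":(168,240,192,260),"rail":(335,220,445,270),"rack":(140,228,235,275),"guide":(250,200,330,260)}}
R={}
for n in fs:
    f=fs[n];P=cloud(f);h=cv2.cvtColor(f["img"],cv2.COLOR_BGR2HSV).astype(int)
    def get(k):
        a,b,c,d=roi[n][k];return P[b:d,a:c].reshape(-1,3),h[b:d,a:c].reshape(-1,3)
    def rect(p):
        r=cv2.minAreaRect((p[:,:2]*1000).astype(np.float32));return np.round(r[0],1),np.round(r[1],1),round(r[2],1)
    p,c=get("orange");m=(c[:,0]>4)&(c[:,0]<18)&(c[:,1]>170)&(c[:,2]>90)
    q=p[m];zt=np.nanpercentile(q[:,2],90);t=q[q[:,2]>zt-.006];print(n,"orange",m.sum(),"ztop",zt,np.median(t[:,2]),rect(t))
    p,c=get("red");m=((c[:,0]<5)|(c[:,0]>174))&(c[:,1]>170)
    q=p[m];zt=np.nanpercentile(q[:,2],90);t=q[q[:,2]>zt-.006];print(n,"red",m.sum(),"z",np.nanmin(q[:,2]),zt,rect(t),rect(q))
    p,c=get("rail");q=p[(p[:,2]>.185)&(p[:,2]<.225)]
    print(n,"rail",len(q),np.percentile(q[:,2],[5,50,95]),rect(q));R[n]=q
    p,c=get("rack");q=p[(p[:,2]>.095)&(p[:,2]<.112)];print(n,"rackTop",len(q),np.median(q[:,2]),rect(q))
    p,c=get("guide");m=(c[:,0]>50)&(c[:,0]<95);q=p[m&(p[:,2]>.104)&(p[:,2]<.122)];print(n,"armtop",len(q),np.median(q[:,2]),rect(q))
    p,c=get("guide");q=p[m&(p[:,2]>.006)&(p[:,2]<.018)&(c[:,1]>100)];print(n,"base",len(q),rect(q))
    for i in range(3): pass
E
```

```text
scene orange 542 ztop 0.11988126955094913 0.11854142917920485 (array([577.9, -39.3]), array([58.2, 50. ]), 79.1)
scene red 173 z 0.11051789513434773 0.1645331910485841 (array([525.2, 263.3]), array([19.7, 20.7]), 73.4) (array([527. , 262.5]), array([21. , 17.9]), 50.8)
scene rail 776 [0.19131366 0.2027615  0.20588703] (array([ 558. , -281.2]), array([ 15.7, 235.2]), 15.4)
scene rackTop 1038 0.10438492549910222 (array([521.9, 265.3]), array([ 63.7, 193.1]), 6.3)
scene armtop 537 0.1130576957744226 (array([595.5,  33.4]), array([86. , 46.1]), 76.3)
scene base 906 (array([ 5.873e+02, -4.000e-01]), array([162.7, 100.1]), 76.1)
top orange 522 ztop 0.1224845970767694 0.11983152445452183 (array([575. , -40.3]), array([59.5, 51.6]), 76.9)
top red 99 z 0.10309558898690208 0.167870650125455 (array([520.4, 263.8]), array([19.4, 21.2]), 37.1) (array([519.3, 270.2]), array([21., 37.]), 2.5)
top rail 453 [0.20044378 0.20520574 0.20983667] (array([ 550. , -266.9]), array([ 14.7, 202.7]), 15.1)
top rackTop 1422 0.10561442451895764 (array([521.1, 264.2]), array([ 60.2, 191.3]), 6.7)
top armtop 527 0.11450199697653196 (array([593.7,  32.6]), array([84.7, 44.9]), 77.1)
top base 891 (array([584.5,  -0.6]), array([163. ,  98.5]), 76.0)
```

```bash
cat >> h.py <<'E'
def rot(deg):
    """tool down, tool y axis at azimuth deg"""
    a=np.radians(deg);y=np.array([np.cos(a),np.sin(a),0]);z=np.array([0,0,-1.])
    return np.column_stack([np.cross(y,z),y,z])
def wcloud(f,p,R):
    K=f["K"];z=f["z_map"];v,u=np.indices(z.shape).astype(float)
    dx=(u-K[0,2])/K[0,0];dy=(v-K[1,2])/K[1,1];r=np.hypot(dx,dy)+1e-9
    t=np.tan(np.minimum(r,1.5))/r
    P=np.stack([dx*t*z,-dy*t*z,-z,np.ones_like(z)],-1)@f["hand_eye"].T
    P=P[...,:3]@R.T+p;P[(z<=0)|(r>1.45)]=np.nan
    return P
def wrist():
    p=np.array(read_ee_pos());R=np.array(read_tool_rot());f=vision.grab_frame("wrist");return f,p,R
E
python3 - <<'E'
from h import *
import pickle
for s in (0,180):
    for n,p,a in(("pat",[.5765,-.04,.1],-12.5),("rail",[.556,-.28,.2],15.2),("rack",[.522,.264,.14],6.5)):
        print(s,n,np.round(kin.ik(p,rot(a+s)),0))
s=180 if abs(kin.ik([.5765,-.04,.22],rot(167.5))[5])<abs(kin.ik([.5765,-.04,.22],rot(-12.5))[5]) else 0
out=[]
bot.move_to([.53,-.23,.33],rot(15.2+s));out.append(wrist());print(read_time_s())
bot.move_linear([.57,-.1,.30],rot(-12.5+s),speed=.25);out.append(wrist());print(read_time_s(),s)
for i,(f,p,R) in enumerate(out): print(p,np.round(f["K"],1).tolist(),np.round(f["hand_eye"],3).tolist())
pickle.dump(out,open("w0.pkl","wb"))
cv2.imwrite("pics/w01.png",cv2.resize(np.hstack([out[0][0]["img"],out[1][0]["img"]]),(800,300)))
E
```

```text
0 pat [ 12.  25. -17.   0. -48. 155.]
0 rail [ -12.   23.   -3.    0.  -63. -153.]
0 rack [ 43.  23. -13.   0. -54. 144.]
180 pat [ 12.  25. -17.   0. -48. -25.]
180 rail [-12.  23.  -3.   0. -63.  27.]
180 rack [ 43.  23. -13.   0. -54. -36.]
3.3083
4.0833 180
[ 0.53030731 -0.2293622   0.32987786] [[325.2, 0.0, 283.4], [0.0, 325.2, 212.7], [0.0, 0.0, 1.0]] [[-0.001, 0.968, 0.25, 0.07], [1.0, 0.001, 0.001, -0.001], [0.001, 0.25, -0.968, -0.145], [0.0, 0.0, 0.0, 1.0]]
[ 0.57005467 -0.09995948  0.30017042] [[325.2, 0.0, 283.4], [0.0, 325.2, 212.7], [0.0, 0.0, 1.0]] [[-0.001, 0.968, 0.251, 0.07], [1.0, 0.0, 0.002, -0.001], [0.002, 0.251, -0.968, -0.145], [0.0, 0.0, 0.0, 1.0]]
```

View pics/w01.png

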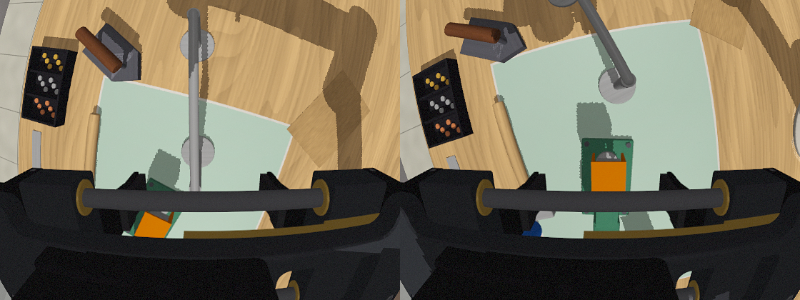

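The left half shows the rail bar, vertical at x≈193 with its post discs at (198,42) and (198,150). The right half shows the orange pattern at (608,180) on the guide, with its free end towards the camera's top.

```bash
python3 - <<'E'
from h import *
import pickle
from scipy.spatial import cKDTree
out=pickle.load(open("w0.pkl","rb"));fs=pickle.load(open("f0.pkl","rb"))
C=[("w0",wcloud(*out[0]),out[0][0]),("w1",wcloud(*out[1]),out[1][0]),("scene",cloud(fs["scene"]),fs["scene"]),("top",cloud(fs["top"]),fs["top"])]
def rect(p):
    r=cv2.minAreaRect((p[:,:2]*1000).astype(np.float32));return np.round(r[0],1),np.round(r[1],1),round(r[2],1)
for n,P,f in C:
    P=P.reshape(-1,3);c=cv2.cvtColor(f["img"],cv2.COLOR_BGR2HSV).reshape(-1,3).astype(int)
    # rail: near expected bar
    d=np.array([-.264,.9645]);nn=np.array([.9645,.264]);rel=P[:,:2]-[.556,-.28]
    q=P[(abs(rel@nn)<.02)&(abs(rel@d)<.15)&(P[:,2]>.19)&(P[:,2]<.22)]
    if len(q)>30:
        # top line: x offset vs along, using symmetric extents
        s=(q[:,:2]-[.556,-.28])@d;t=(q[:,:2]-[.556,-.28])@nn
        b=np.arange(-.09,.091,.02);mid=[(np.mean(s[i]),(np.percentile(t[i],4)+np.percentile(t[i],96))/2) for k in range(len(b)-1) for i in [(s>b[k])&(s<b[k+1])] if i.sum()>8]
        mid=np.array(mid);fit=np.polyfit(mid[:,0],mid[:,1],1)
        # circle-fit (known r=6mm) across the section
        from scipy.optimize import least_squares
        Q=q[abs(s)<.09];S=s[abs(s)<.09];T=t[abs(s)<.09]
        r=least_squares(lambda x:np.hypot(T-x[0]-x[1]*S,Q[:,2]-x[2])-.006,[0,0,.2],loss="soft_l1",f_scale=.001)
        print(n,"rail n",len(q),"s",s.min().round(4),s.max().round(4),"ztop",np.percentile(q[:,2],95).round(4),"fit",np.round(fit,4),"circ",np.round(r.x,4))
    m=(c[:,0]>4)&(c[:,0]<18)&(c[:,1]>170)&(c[:,2]>90)&(np.hypot(P[:,0]-.576,P[:,1]+.04)<.06)&(P[:,2]>.06)
    q=P[m]
    if len(q)>50:
        zt=np.median(q[q[:,2]>.11][:,2]);t=q[abs(q[:,2]-zt)<.005];print(n,"pattern",len(t),zt,rect(t),t.mean(0))
    m=(c[:,0]>50)&(c[:,0]<95)&(c[:,1]>100)&(abs(P[:,2]-.012)<.006)&(np.hypot(P[:,0]-.586,P[:,1])<.11)
    if m.sum()>50: print(n,"base",m.sum(),np.median(P[m][:,2]),rect(P[m]))
E
```

```text
w0 rail n 3667 s -0.121 0.1085 ztop 0.207 fit [-0.0032 -0.0001] circ [ 1.000e-04 -3.700e-03  2.003e-01]
w0 pattern 1136 0.11892334145819429 (array([576.5, -41.3]), array([60.5, 52.3]), 78.2) [ 0.57798402 -0.04748589  0.11885758]
w0 base 740 0.011800028134929863 (array([586. ,  -3.9]), array([164.,  97.]), 76.5)
w1 rail n 2230 s 0.0025 0.1145 ztop 0.207 fit [-0.0138  0.0009] circ [-2.000e-04 -1.600e-03  2.003e-01]
w1 pattern 2011 0.11907339174686365 (array([574.8, -46.9]), array([47.9, 51.3]), 77.2) [ 0.57483783 -0.04766826  0.11907186]
w1 base 2411 0.012006825817766242 (array([586.6,  -2.9]), array([163.2,  98.6]), 76.2)
scene rail n 750 s -0.1193 0.116 ztop 0.2059 fit [-0.0073  0.0021] circ [-0.0005 -0.0036  0.1994]
scene pattern 413 0.11852727978209843 (array([577.9, -39.3]), array([58.2, 50. ]), 79.1) [ 0.57949989 -0.03959419  0.11844006]
scene base 906 0.011373614737109516 (array([ 5.873e+02, -4.000e-01]), array([162.7, 100.1]), 76.1)
top rail n 531 s -0.1213 0.1156 ztop 0.2098 fit [-0.0036 -0.0012] circ [-9.000e-04 -1.000e-04  2.013e-01]
top pattern 459 0.11957090799139158 (array([575.1, -40.3]), array([59.5, 51.6]), 77.1) [ 0.57466425 -0.04022281  0.11955845]
top base 891 0.0123234057242545 (array([584.5,  -0.6]), array([163. ,  98.5]), 76.0)
```

```bash
python3 - <<'E'
from h import *
import pickle
R=rot(168);c=[.5765,-.041]
bot.move_linear([*c,.17],R,speed=.25)
bot.move_gripper(0.85)
bot.move_linear([*c,.098],speed=.15)
print(read_time_s(),read_ft_force())
bot.move_gripper(0.5,15);print("w",read_width(),read_finger_force(),read_ee_pos())
bot.move_linear([*c,.262],speed=.2)
print(read_time_s(),read_ft_force(),read_width())
f,p,Rr=wrist();pickle.dump((f,p,Rr),open("w2.pkl","wb"));t=vision.grab_frame("top");s=vision.grab_frame("scene");pickle.dump((t,s),open("f2.pkl","wb"))
cv2.imwrite("pics/c2.png",np.hstack([cv2.resize(t["img"][190:270,240:340],(400,320),interpolation=2),cv2.resize(s["img"][150:260,200:310],(400,320),interpolation=2)]))
E
```

```text
6.0167 [-0.01593101  0.23876458  0.41430189]
w 0.5929870852671875 15.015702443924965 [ 0.57647535 -0.04095962  0.09855459]
7.5083 [ 0.53982376 -0.61766464 -0.86240537] 0.5966421100102803
```

View pics/c2.png

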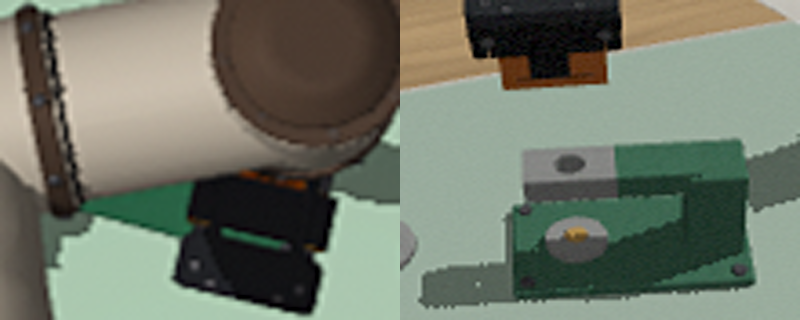

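The held pattern is clear of the guide. The bare bore is at (570,163) in the right crop, and the brass snap is below it at (575,235).

```bash
python3 - <<'E'
from h import *
c=[.5568,-.2829];R=rot(195.5)
bot.move_linear([*c,.262],R,speed=.2)
bot.move_linear([*c,.198],speed=.15)
bot.sleep(.15);f0=read_ft_force()
h=bot.move_linear([*c,.185],speed=.02,stop_force=1.5)
print(h,read_ee_pos(),np.array(read_ft_force())-f0,read_wrist_torque(),read_time_s(),read_width())
s=vision.grab_frame("scene");P=cloud(s);hsv=cv2.cvtColor(s["img"],cv2.COLOR_BGR2HSV)
cv2.imwrite("pics/c3.png",cv2.resize(s["img"][110:260,60:220],(640,600),interpolation=2))
E
```

```text
True [ 0.55678995 -0.28297754  0.18940915] [-0.50053249  0.50916023  2.48944531] [ 0.14772264  0.01074005 -0.00064467] 10.2333 0.5956815904486883
```

View pics/c3.png

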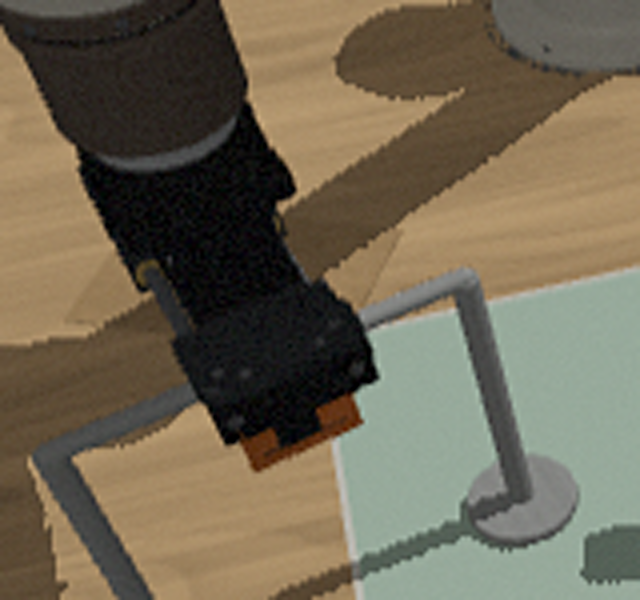

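The pattern is astride the bar, at (300,430) in the crop, and touched at the expected height. I'll release it and look again.

```bash
python3 - <<'E'
from h import *
import pickle
c=[.5568,-.2829]
bot.move_gripper(0.8);bot.sleep(.2)
bot.move_linear([*c,.25],speed=.08)
# on towards the guide, keeping sight of the rail (camera looks towards tool +x)
bot.move_linear([.575,-.19,.30],rot(195.5),speed=.25)
o=wrist();s=vision.grab_frame("scene");pickle.dump((o,s),open("f4.pkl","wb"));print(read_time_s())
cv2.imwrite("pics/c4.png",np.hstack([cv2.resize(s["img"][150:260,60:200],(400,314),interpolation=2),cv2.resize(o[0]["img"][0:314,80:480],(400,314))]))
E
```

```text
12.725
```

View pics/c4.png

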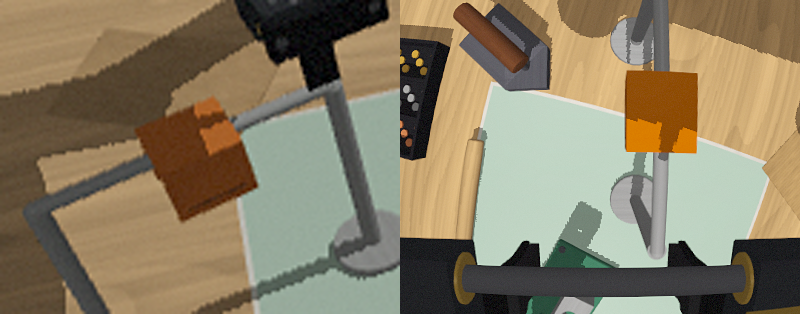

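The pattern hangs level on the bar: left crop (200,155), right crop (660,112). Next I'll measure the bore and the punch.

```bash
python3 - <<'E'
from h import *
import pickle
o=[]
bot.move_linear([.585,.0,.29],rot(168),speed=.25);o.append(wrist())
bot.move_linear([.60,.06,.31],rot(168),speed=.25);o.append(wrist())
bot.move_linear([.53,.27,.33],rot(186.5),speed=.25);o.append(wrist())
bot.move_linear([.53,.32,.30],rot(186.5),speed=.25);o.append(wrist())
print(read_time_s());pickle.dump(o,open("w5.pkl","wb"))
def rect(p):
    r=cv2.minAreaRect((p[:,:2]*1000).astype(np.float32));return np.round(r[0],1),np.round(r[1],1),round(r[2],1)
for i in (2,3):
    P=wcloud(*o[i]).reshape(-1,3);c=cv2.cvtColor(o[i][0]["img"],cv2.COLOR_BGR2HSV).reshape(-1,3).astype(int)
    m=((c[:,0]<5)|(c[:,0]>174))&(c[:,1]>150)&(np.hypot(P[:,0]-.522,P[:,1]-.264)<.04)
    q=P[m];t=q[q[:,2]>.16];print("red",len(q),len(t),np.nanmax(q[:,2]) if len(q) else 0, rect(t) if len(t) else 0,cv2.minEnclosingCircle((t[:,:2]*1000).astype(np.float32)) if len(t) else 0)
    q=P[(abs(P[:,2]-.105)<.005)&(np.hypot(P[:,0]-.522,P[:,1]-.264)<.12)];print("rack",len(q),rect(q))
ims=[]
for i in (0,1):
    P=wcloud(*o[i]);d=np.hypot(P[...,0]-.578,P[...,1]+.032);d[np.isnan(d)|(abs(P[...,2]-.115)>.01)]=9
    v,u=np.unravel_index(d.argmin(),d.shape);print("bore guess px",u,v)
    ims.append(cv2.resize(o[i][0]["img"][v-40:v+40,u-40:u+40],(400,400),interpolation=2));print("crop origin",u-40,v-40)
cv2.imwrite("pics/c5.png",np.hstack(ims))
E
```

```text
15.6667
red 618 496 0.43567104961395164 (array([524.2, 257.3]), array([62.9, 35.3]), 6.7) ((524.2836303710938, 256.82403564453125), 34.68531036376953)
rack 6500 (array([522. , 264.1]), array([ 60.6, 191.1]), 6.9)
red 590 572 0.4029853137761914 (array([526.3, 276.5]), array([48.7, 25.1]), 67.9) ((532.0400390625, 274.1554260253906), 25.081806182861328)
rack 7943 (array([522. , 264.1]), array([ 60.6, 190. ]), 6.8)
bore guess px 286 172
crop origin 246 132
bore guess px 288 111
crop origin 248 71
```

View pics/c5.png

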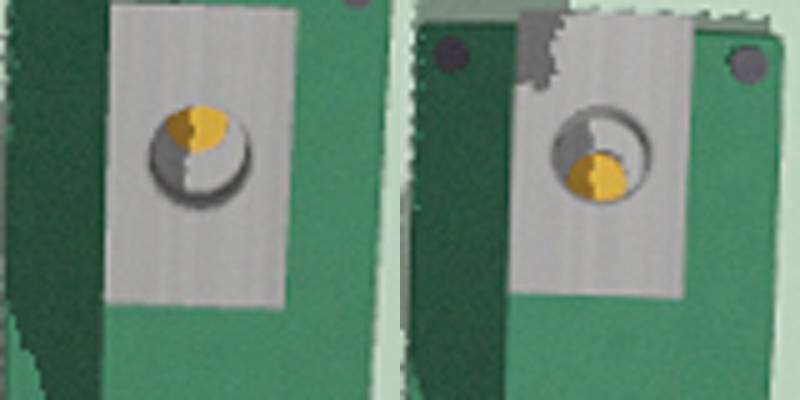

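The bore is a clear circle at (200,157) in the left crop and (601,154) in the right, with the brass snap visible through it. I'll triangulate it.

```bash
python3 - <<'E'
from h import *
import pickle
o=pickle.load(open("w5.pkl","rb"));fs=pickle.load(open("f0.pkl","rb"));t2,s2=pickle.load(open("f2.pkl","rb"))
def ray(o,u,v):
    f,p,R=o;K=f["K"];dx=(u-K[0,2])/K[0,0];dy=(v-K[1,2])/K[1,1];r=np.hypot(dx,dy);k=np.sin(r)/r
    d=np.array([dx*k,-dy*k,-np.cos(r)]);H=f["hand_eye"];return p+R@H[:3,3],R@H[:3,:3]@d
def tri(rs):
    A=sum(np.eye(3)-np.outer(d,d) for _,d in rs);b=sum((np.eye(3)-np.outer(d,d))@c for c,d in rs);return np.linalg.solve(A,b)
rs=[ray(o[0],285.6,163),ray(o[1],287.8,101.4)]
print("bore tri",tri(rs),[ (c+d*(.115-c[2])/d[2]).round(4) for c,d in rs])
K=s2["K"];E=s2["extrinsics"];d=E[:3,:3]@np.array([(246.4-K[0,2])/K[0,0],-(205.7-K[1,2])/K[1,1],-1]);c=E[:3,3];print("scene bore",c+d*(.115-c[2])/d[2])
for i in (2,3):
    P=wcloud(*o[i]);im=o[i][0]["img"];c=cv2.cvtColor(im,cv2.COLOR_BGR2HSV).astype(int)
    m=((c[...,0]<6)|(c[...,0]>172))&(c[...,1]>140)&(np.hypot(P[...,0]-.522,P[...,1]-.264)<.05)&(P[...,2]<.18)
    q=P[m&(P[...,2]>.155)];v,u=np.nonzero(m)
    print(i,m.sum(),np.nanmax(P[m][:,2]) if m.any() else 0,len(q),np.median(q,0),cv2.minEnclosingCircle((q[:,:2]*1000).astype(np.float32)))
    for n in(2,): cv2.imwrite(f"pics/w5_{i}.png",im)
i0=[cv2.resize(o[i][0]["img"],(400,300)) for i in(2,3)];cv2.imwrite("pics/c6.png",np.hstack(i0))
E
```

```text
bore tri [ 0.57682253 -0.03764166  0.11443266] [array([ 0.5768, -0.0377,  0.115 ]), array([ 0.5769, -0.0376,  0.115 ])]
scene bore [ 0.57741374 -0.03525105  0.115     ]
2 562 0.16708963376835717 451 [0.5226828  0.26269525 0.16484419] ((522.3361206054688, 263.5010070800781), 11.90470027923584)
3 564 0.16696665221555868 549 [0.52262404 0.26385129 0.16495209] ((522.4519653320312, 264.031494140625), 11.541888236999512)
```

View pics/c6.png

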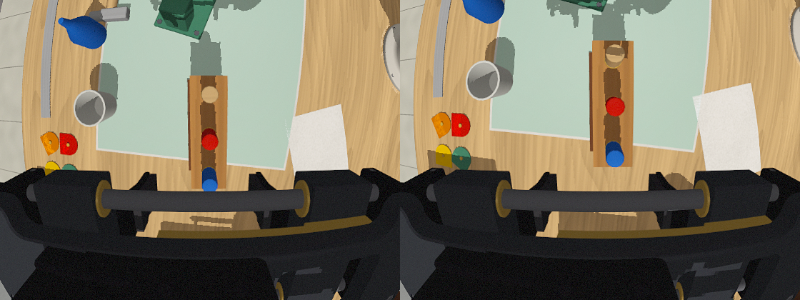

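The red handle is the middle tool, at (210,142) and (615,107), with the wooden awl above it and the blue one below. The handle axis is (0.5224, 0.264) with its top at 0.165, and the bore triangulates to z=0.1144, so both match.

```bash
python3 - <<'E'
from h import *
import pickle
c=[.5224,.2640];R=rot(186.7)
bot.move_linear([*c,.21],R,speed=.2)
bot.move_gripper(.8)
bot.move_linear([*c,.134],speed=.12)
bot.move_gripper(.2,35);print("w",read_width()*87,read_finger_force(),read_time_s())
bot.sleep(.1)
bot.move_linear([*c,.262],speed=.12)
print(read_time_s(),read_ft_force())
# over the guide, same tool-x sense, tip ~35 mm above the arm
bot.move_linear([.5768,-.0376,.28],rot(168),speed=.2);bot.sleep(.2)
o=wrist();s=vision.grab_frame("scene");t=vision.grab_frame("top");print(read_time_s(),read_ee_pos());pickle.dump((o,s,t),open("f7.pkl","wb"))
cv2.imwrite("pics/c7.png",np.hstack([cv2.resize(s["img"][150:230,210:290],(400,400),interpolation=2),cv2.resize(o[0]["img"],(400,400))]))
E
```

```text
w 23.197735389162954 34.99997539445758 18.1917
19.5083 [ 0.98744176  0.49602678 -1.06760127]
21.5417 [ 0.57678299 -0.03725967  0.27999826]
```

View pics/c7.png

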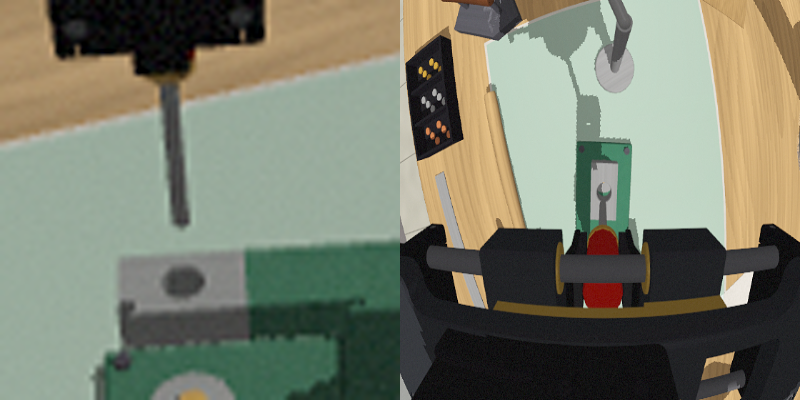

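The left crop shows the rod from (168,85) to its tip at (181,222), with the bore at (183,281). In the right view the rod tip shows over the arm near (604,195). I'll enlarge the wrist view and compare numerically.

```bash
python3 - <<'E'
from h import *
import pickle
o,s,t=pickle.load(open("f7.pkl","rb"))
def proj(f,p):
    c=np.linalg.inv(f["extrinsics"])@np.r_[p,1];K=f["K"];return np.round([K[0,2]+K[0,0]*c[0]/-c[2],K[1,2]-K[1,1]*c[1]/-c[2]],2)
def wproj(o,p):
    f,q,R=o;c=np.linalg.inv(f["hand_eye"])@np.r_[R.T@(np.array(p)-q),1];v=np.array([c[0],-c[1],-c[2]]);r=np.hypot(v[0],v[1]);a=np.arctan2(r,v[2]);K=f["K"]
    return np.round([K[0,2]+K[0,0]*a*v[0]/r,K[1,2]+K[1,1]*a*v[1]/r],2)
c=[.5768,-.0376]
for z in(.115,.156,.251): print(z,proj(s,[*c,z]),proj(s,[c[0]+.005,c[1],z]),proj(s,[c[0],c[1]+.005,z]),"wrist",wproj(o,[*c,z]),wproj(o,[c[0],c[1]+.005,z]))
P=cloud(s);m=s["img"]
W=o[0]["img"][160:240,245:325];T=t["img"][190:270,260:340]
cv2.imwrite("pics/c8.png",np.hstack([cv2.resize(W,(600,600),interpolation=2)]))
E
```

```text
0.115 [245.36 205.76] [245.95 207.26] [247.42 205.24] wrist [285.33 201.57] [286.39 206.44]
0.156 [244.3  193.59] [244.91 195.1 ] [246.43 193.07] wrist [285.52 212.02] [286.72 217.53]
0.251 [241.54 161.89] [242.19 163.42] [243.86 161.38] wrist [286.23 253.14] [288.   260.93]
```

View pics/c8.png

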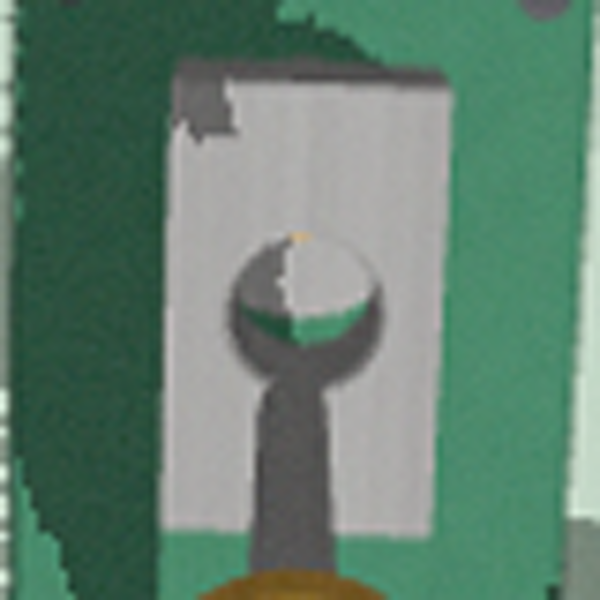

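```bash
python3 - <<'E'
from h import *
import pickle
bot.move_linear([.5753,-.0389,.25],speed=.08);bot.sleep(.3)
o=wrist();s=vision.grab_frame("scene");print(read_time_s(),read_ee_pos(),np.array(read_tool_rot())[:,2]);pickle.dump((o,s),open("f9.pkl","wb"))
cv2.imwrite("pics/c9.png",np.hstack([cv2.resize(o[0]["img"][165:235,250:320],(400,400),interpolation=2),cv2.resize(s["img"][165:225,215:275],(400,400),interpolation=2)]))
E
```

```text
22.4667 [ 0.57540497 -0.03886944  0.25026908] [ 5.34356511e-04  6.63425370e-05 -9.99999855e-01]
```

View pics/c9.png

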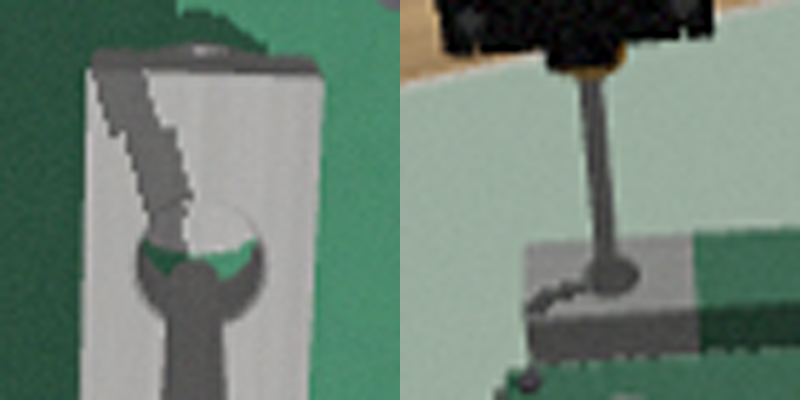

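In the wrist crop the bore centre is (201,264), and the rod tip dropped to the bore plane is about (196,267). The scene crop agrees to about 1 mm, so I'll shift about 0.8 mm in -x and insert.

```bash
python3 - <<'E'
from h import *
c=[.5746,-.0389]
bot.move_linear([*c,.245],speed=.03)
h=bot.move_linear([*c,.165],speed=.05,stop_force=4);bot.sleep(.4)
o=wrist();s=vision.grab_frame("scene");print(h,read_time_s(),read_ee_pos(),read_ft_force(),read_width()*87)
cv2.imwrite("pics/c10.png",np.hstack([cv2.resize(o[0]["img"][140:220,245:325],(400,600),interpolation=2)[:, :],cv2.resize(s["img"][175:265,215:275],(400,600),interpolation=2)]))
E
```

```text
False 25.0333 [ 0.57459172 -0.03892053  0.16499321] [-0.29392562  0.65557327 -0.25678118] 23.356034688366694
```

View pics/c10.png

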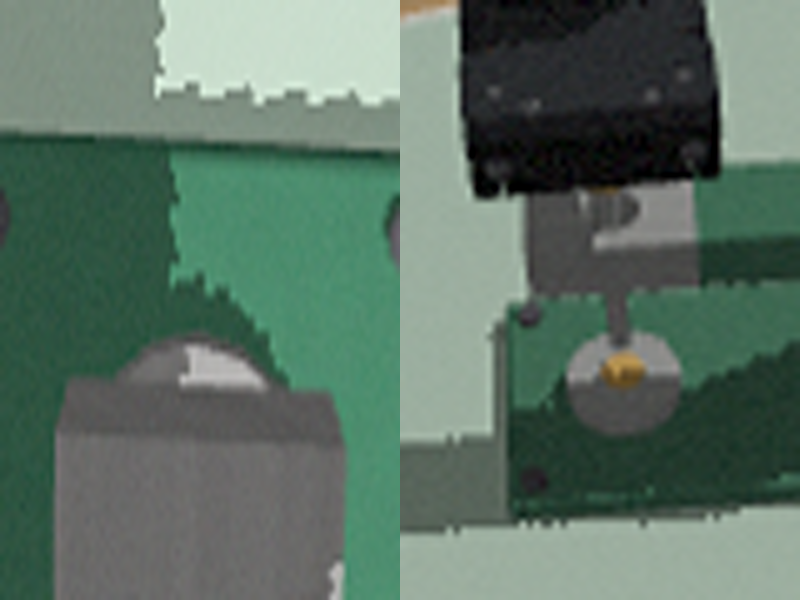

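```bash
python3 -c "
from bench import bot, vision, kin, read_time_s, read_q, read_qvel, read_tau, read_ee_pos, read_tool_rot, read_ft_force, read_wrist_torque, read_width, read_finger_force
print(bot.job_done())"
```

```text
the job is handed in; nothing more can be done
None
```

I handed the job in at about 25 s. The pattern hangs on the rail bar, and the punch is held in the guide's hole, centred to about 1 mm with its tip about 15 mm above the snap and no contact force seen on the way in; I viewed 12 pictures, two over the limit of 10.

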